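Click the wheel-nut socket onto the ratchet

ROBOT

A 6-joint arm with a two-finger parallel gripper is mounted at the origin on the work surface. World frame = base frame: x ahead of the robot, y to its left, z up, the work surface at z = 0. Lengths are in mm, angles in rad, forces in N, time in s.
With the tool pointing down it reaches from about 350 to 775 mm from the base axis. Payload 7.3 kg.
Tool frame: the origin (TCP) lies midway between the tips of the shut fingers; the grasp point (between the pads) lies 19 mm behind it; x points along the fingers, z is the direction in which the jaws open and shut, and the axes are right-handed (so a half turn about x gives the same grasp; the last joint's range is limited). The gripper opens to 92 mm and grips with 3 to 60 N. Pads are 19 mm wide; open, the fingers measure 130 mm over their backs; the gripper's body (75 mm by 190 mm) begins 47 mm behind the grasp point.
Start: joints at [0.962, 0.342, 1.524, -0, 1.275, -0.146], TCP at [234.38, 469.802, 190.241] pointing down, gripper open.
Joint ranges: [-2.53, 2.53], [-0.77, 2.02], [0.04, 2.7], [-1, 4.14], [0.28, 2.66], [-3.11, 3.11]. Speed limits (rad/s): [2.57, 2.57, 3.14, 3.14, 3.14, 3.14].

INTERFACE

Orientations are given as [roll, pitch, yaw] about the fixed x, y, z axes, in that order (R = Rz(yaw) Ry(pitch) Rx(roll)).
In Python, from plant import monitor, optics, close_job gives the robot as it stands.
- The arm moves only by the tool send_rows, never from a script. Its argument "commands" is a list that holds one entry, the list of rows, each a list of 5 numbers: the shift along the tool's x, y, z in m, then the turn about the tool's x in degrees, then the finger opening in m, from 0 to 0.0918. A call has 1 to 10 rows; each row shifts and turns the pose as measured when the row begins, along the tool's axes as they then stand; what a row does not reach is not made up. A row lasts 1/12 s, in which the tool goes at most 41.7 mm and 7.16 degrees, less where a joint would pass 70% of its speed; a pose out of reach is approached as far as the arm can. A call with a gripper value outside its range is refused whole. The fingers move at their own pace and stop on an object; the grip force is fixed at half the most. Time passes only in rows, so rows that do not move let the fingers close. It gives the time, the measured TCP pose, the force and the opening at its end, in the units of the state.
- monitor.get_obs(): the state, without advancing time (a new reading comes with each control period).
- optics.capture(name): name is "scene" or "top" or "wrist"; returns a dict with "color" (384x512x3 uint8, blue, green, red), "camera_matrix" (3x3 intrinsics, pixels), "k1" (the pictures are not rectified: a ray, as slopes to the right and down, at radius r is drawn at 1 + k1 r^2 times it, then the intrinsics apply), "camera_from_world" (4x4, takes a point from world to camera coordinates); the wrist camera has in their place "T_tool_cam" (4x4, takes a point from camera to tool coordinates, whose origin is the TCP and whose axes are the tool frame's). Camera axes: x right, y down, z forward; pixel columns grow to the right and rows downward; lengths in mm; the calibration is good to about 2 mm. A picture is of the moment at which its call begins: read the wrist's pose just before it. There is no depth.
- close_job(): hands the job in, once; it reports no verdict.
The state is a dict: "time": time; "joint_positions": joint angles; "dq": joint speeds; "tau": joint torques, N m; "tool_pos": TCP position; "tcp_rot": TCP orientation; "contact_force": force on the tool from outside, world axes, zero at the start; "moment": the same for the moment, N m; "grip_width": finger opening in mm.
Only numpy, scipy, OpenCV 4.12 (cv2) and the standard library are available. Lean on these libraries where they do the work, as an engineer would, in place of code of your own. Each camera call takes 0.05 s, during which the arm holds its last target.

TASK

Take the largest of the three sockets off its post on the socket rail and fit it onto the ratchet clamped in the vise: set it on the upright square drive, turn it until it slips over the square, then push it down gently, without leaning on it or dropping it, until the spring ball clicks and the socket sits fully home; then let go of it. Leave the other sockets and the things lying on the bench where they are.

Things in the scene. Friction and masses are not known exactly. Their poses are not given: they have to be found in the camera images.
- socket_large: Largest of three steel sockets, round and smooth outside, 44 mm across, 64 mm tall, 0.3 to 0.53 kg. Stands drive end down, fitted that same way up. Origin: centre of its lower end, z up its axis. Square hole from below, 27 deep, 20.6 wide, sides parallel to its x and y; ball groove on all four walls, centred 11 mm up, so any quarter turn will do. Grip the upper 37 mm, any yaw.
- socket_medium: Bystander: socket 38 mm across, 58 mm tall, standing on the same rail. Origin: centre of its lower end.
- socket_small: Bystander: socket 32 mm across, 52 mm tall, standing on the same rail. Origin: centre of its lower end.
- rail: Fixed dark steel bar 60 (x) by 245 (y) by 12 mm, left or right of the vise. Origin: centre of its underside. Three round posts, 14 mm across and 14 mm high, stand on it at y = -75, 0, +75 mm; a socket sits loosely over each, its lower end 12 mm above the bench. Which socket is on which post varies.
- vise: Fixed grey bench vise, about 170 x 120 mm, top at 106 mm, with a ratchet clamped in it. Origin: on the bench straight under the axis of the ratchet's square drive. The ratchet head (48 mm across) sticks out on the vise's -x side; its handle runs level to +x for 255 mm, highest point 111 mm; a screw bar sticks out to -y.
- drive_seat (a point): Fixed point: centre of the flat shoulder (32 mm across) at the foot of the upright square, 112 mm above the bench, z up. A seated socket has its lower end here. The square's own turn is NOT given by this pose: it differs every time and is well off the vise's axes; see it from above or feel for it by turning the socket under light pressure. It does not turn with the socket.
- ball (a joint): Greased spring ball in one side of the square, 11 mm above the shoulder: 0 = fully out (sticks out 3.2 mm), positive = pressed in (m), 0.001 to 0.003 while a socket wall is over it. Pushing the socket over it takes roughly 6 to 15 N, never over 20; it springs back out into the groove (the click) when the socket's lower end is within about 1 mm of the shoulder.
- tape_roll: Bystander: grey tape roll lying flat, 84 mm across, 24 mm high. Origin: centre of its underside.
- screw_jar: Bystander: glass jar, 52 mm across, 70 mm tall. Origin: centre of its underside.
- screwdriver: Bystander: screwdriver lying across the bench near the robot, about 200 mm long.
- carton: Bystander: cardboard box 80 x 90 x 60 mm at the back. Origin: centre of its underside.
- spray_can: Bystander: bare metal spray can, 52 mm across, 170 mm tall, at the back. Origin: centre of its underside.
- drive_tip (a point): Fixed point: centre of the drive's top, 24 mm above drive_seat. The steel square is 19 mm wide up to 20.5 mm above the shoulder; from there a blunt round cone (18 to 14 mm across) rises 3.5 mm. A socket turned wrong stops on the square's corners, its lower end about 20 mm above the shoulder; in line (within about 5 degrees) it slides down freely to about 14 mm, where it meets the ball.

How it is judged (in metres and radians):
On the way, in this order (a step that is already met when the one before it is completed fails the run):
1. the large socket is lifted clear of its post (z of socket_large in the frame of rail above 0.032 m), for 0.1 s.
2. the large socket is over the square and down on the shoulder with the ball clicked out (z of socket_large in the frame of drive_seat between -0.003 and 0.002 m and horizontal distance between socket_large and drive_seat below 0.003 m and value of joint ball below 0.001 m), for 0.2 s.
At the end, for the whole second after the job is handed in: The large socket sits on the shoulder of the square drive (lower end within 2 mm of the shoulder, centre within 3 mm of the drive's axis, upright within 4 degrees), the ball is out in its groove (pressed in by less than 1 mm), and the socket is at rest and released (all of step 2 and angle between socket_large's own z axis and vertical below 0.07 rad and linear speed of socket_large below 0.01 m/s and contact force between the fingers and socket_large below 0.2 N); the robot touches nothing.
It fails at once if the socket is pushed against the ratchet or vise with more than 60 N (contact force between socket_large and vise above 60 N).
It fails at once if another socket is shifted by more than 20 mm (distance of any of socket_medium, socket_small from where it was at the start of the episode above 0.02 m).
It fails at once if something lying on the bench is shifted by more than 30 mm (distance of any of tape_roll, screw_jar, screwdriver, carton, spray_can from where it was at the start of the episode above 0.03 m).
It also fails if it takes over 72 s, if anything falls off the work surface, if the arm or the gripper's body presses on something with over 40 N, if the wrist force passes 120 N, or if a joint passes its speed limit or range.

## Working session

There is one attempt and no reset: what is moved stays moved. The work goes in short steps, Python scripts to look and compute and a tool call to move; the robot and the scene stay as the last step left them, time stands still between calls to the robot, and variables do not carry over. Pictures are saved under pics/ and viewed, and the job is handed in when it is done.

Besides the shell and the picture viewer there is one more tool, called after "Request:" as a command line: name --argument value ..., lists and objects as JSON in quotes. send_rows: Moves the arm, as the interface text tells. Its arguments: {"type":"object","properties":{"commands":{"type":"array","items":{"type":"array","items":{"type":"array","items":{"type":"number"}}}}},"required":["commands"]}

```bash
ls; mkdir -p pics; python3 - <<'E'
from plant import monitor, optics
import cv2
o=monitor.get_obs()
for k,v in o.items(): print(k,v)
for n in ["scene","top","wrist"]:
    c=optics.capture(n)
    cv2.imwrite(f"pics/{n}0.png",c["color"])
    for k,v in c.items():
        if k!="color": print(n,k,v)
E
```

```text
pics
time 0.0
joint_positions [ 9.62038269e-01  3.42684292e-01  1.52499435e+00 -1.96611165e-05
  1.27538798e+00 -1.45998241e-01]
dq [ 0.00118351  0.00023686 -0.00079074  0.00015719 -0.00099779 -0.00047435]
tau [-6.54403120e-04 -4.31235301e+01 -2.44223017e+01  7.17294146e-02
  5.59763610e-02 -1.77507209e-04]
tool_pos [234.09655921 469.41847566 189.57285408]
tcp_rot [ 3.00834905  1.56932223 -2.16679401]
contact_force [-0.06980593  0.19958706 -0.01779855]
moment [-0.02607041  0.0475901  -0.04865278]
grip_width 91.95546012967489
scene camera_matrix [[417.33474      0.         249.88975643]
 [  0.         417.33474    193.04315257]
 [  0.           0.           1.        ]]
scene k1 0.015686884170888437
scene camera_from_world [[ 3.54810856e-01  9.34857304e-01  1.22913627e-02 -2.15275832e+02]
 [ 5.95890317e-01 -2.15991574e-01 -7.73474221e-01 -2.38586175e+02]
 [-7.20433194e-01  2.81761354e-01 -6.33708571e-01  1.34712441e+03]
 [ 0.00000000e+00  0.00000000e+00  0.00000000e+00  1.00000000e+00]]
top camera_matrix [[379.18803566   0.         258.53350254]
 [  0.         379.18803566 193.89462077]
 [  0.           0.           1.        ]]
top k1 -0.01748952562398525
top camera_from_world [[-4.46019420e-02 -9.98986663e-01  6.02618485e-03  4.87392163e+01]
 [-9.75606579e-01  4.22586063e-02 -2.15420551e-01  6.05440447e+02]
 [ 2.14947599e-01 -1.54873605e-02 -9.76502776e-01  8.19484823e+02]
 [ 0.00000000e+00  0.00000000e+00  0.00000000e+00  1.00000000e+00]]
wrist camera_matrix [[341.60230926   0.         259.11809645]
 [  0.         341.60230926 193.22248506]
 [  0.           0.           1.        ]]
wrist k1 -0.09310915036872773
wrist T_tool_cam [[-1.13508755e-03 -2.71082255e-01  9.62555517e-01 -1.94833837e+02]
 [ 3.15723421e-04 -9.62556186e-01 -2.71082072e-01  7.26453773e+01]
 [ 9.99999306e-01 -3.80056523e-06  1.17817256e-03 -9.04242802e-01]
 [ 0.00000000e+00  0.00000000e+00  0.00000000e+00  1.00000000e+00]]
```

View pics/scene0.png

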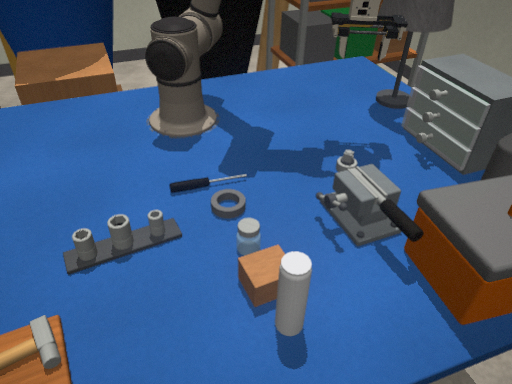

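View pics/top0.png

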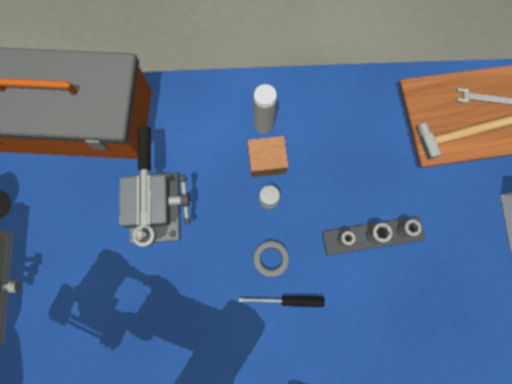

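View pics/wrist0.png

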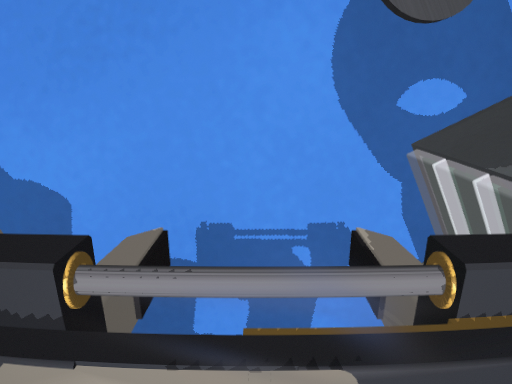

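The scene and top views show the rail on the right (top image ~(373,236)) with three sockets; the middle one (382,232) looks largest. The vise is at the left with its drive at about (143,235). I'll zoom in to measure.

```bash
cat > h.py <<'E'
import numpy as np, cv2
from scipy.spatial.transform import Rotation as R
from plant import monitor, optics
def undist(px,K,k1):
    D=np.array([k1,0,0,0,0.])
    return cv2.undistortPoints(np.array(px,float).reshape(-1,1,2),K,D).reshape(-1,2)
def Tt(o):
    T=np.eye(4);T[:3,:3]=R.from_euler('xyz',o['tcp_rot']).as_matrix();T[:3,3]=o['tool_pos'];return T
def cam(name,o=None,c=None):
    if c is None:
        o=monitor.get_obs(); c=optics.capture(name)
    if name=='wrist': Twc=Tt(o)@c['T_tool_cam']
    else: Twc=np.linalg.inv(c['camera_from_world'])
    return c,Twc
def plane(px,c,Twc,z):
    n=undist(px,c['camera_matrix'],c['k1']); d=np.c_[n,np.ones(len(n))]@Twc[:3,:3].T; p=Twc[:3,3]
    return p+d*((z-p[2])/d[:,2:])
def proj(P,c,Twc):
    M=np.linalg.inv(Twc); P=np.atleast_2d(np.array(P,float))
    q,_=cv2.projectPoints(P,cv2.Rodrigues(M[:3,:3])[0],M[:3,3],c['camera_matrix'],np.array([c['k1'],0,0,0,0.]))
    return q.reshape(-1,2)
E
python3 - <<'E'
import cv2
t=cv2.imread('pics/top0.png'); s=cv2.imread('pics/scene0.png')
a=cv2.resize(t[205:265,315:435],None,fx=6,fy=6,interpolation=cv2.INTER_CUBIC)
b=cv2.resize(t[160:260,100:200],None,fx=6,fy=6,interpolation=cv2.INTER_CUBIC)
cc=cv2.resize(s[200:275,60:190],None,fx=6,fy=6,interpolation=cv2.INTER_CUBIC)
d=cv2.resize(s[140:240,310:430],None,fx=6,fy=6,interpolation=cv2.INTER_CUBIC)
for n,i in zip('abcd',[a,b,cc,d]): cv2.imwrite(f'pics/z_{n}.png',i)
E
```

```text
(no output)
```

View pics/z_a.png

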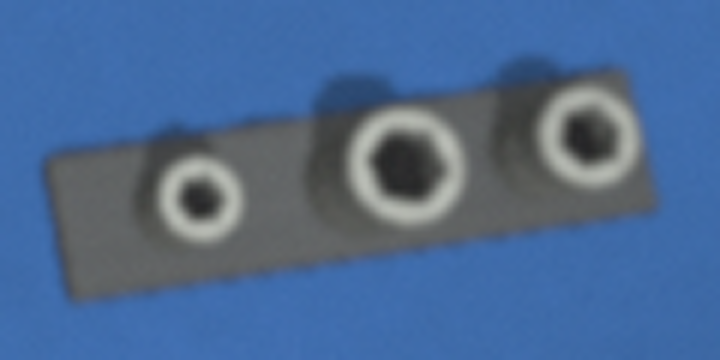

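View pics/z_b.png

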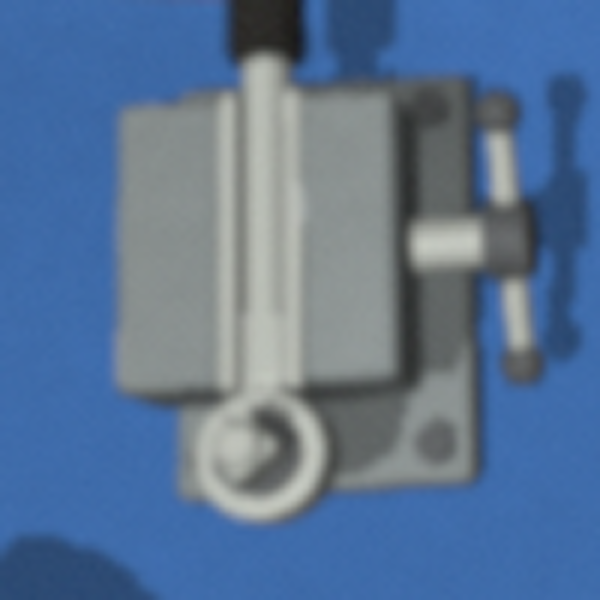

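View pics/z_c.png

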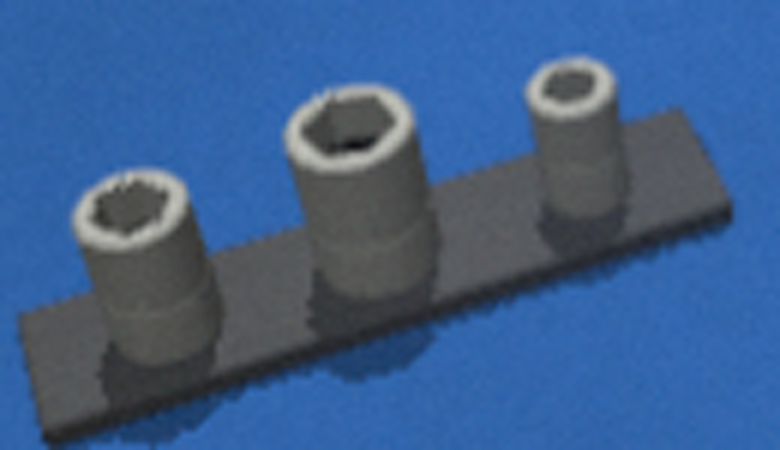

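View pics/z_d.png

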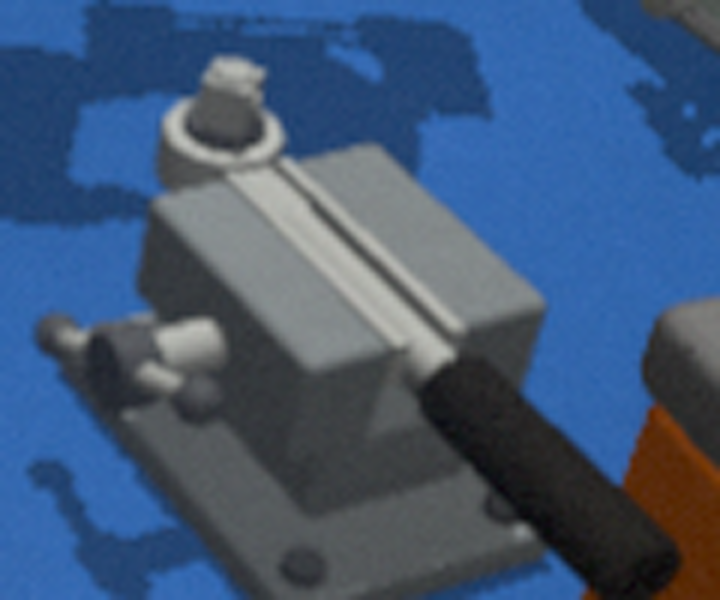

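```bash
python3 - <<'E'
from h import *
c=optics.capture('top'); c,T=cam('top',None,c); im=c['color']
hsv=cv2.cvtColor(im,cv2.COLOR_BGR2HSV)
g=cv2.cvtColor(im,cv2.COLOR_BGR2GRAY)
m=((g>125)&(hsv[...,1]<70)).astype(np.uint8)
roi=np.zeros_like(m); roi[205:265,315:435]=1
cs,_=cv2.findContours(m*roi,cv2.RETR_EXTERNAL,cv2.CHAIN_APPROX_NONE)
for k in cs:
    if len(k)<12: continue
    e=cv2.fitEllipse(k); 
    print('sock',np.round(e[0],2),np.round(e[1],2),[np.round(plane([e[0]],c,T,z)[0],1) for z in (64,70,76)])
# rail corners from crop a
cr=np.array([[45,157],[625,68],[658,208],[72,300]],float)
cr=(cr+.5)/6-.5+[315,205]
P=plane(cr,c,T,12); print(P.round(1)); print(P.mean(0), np.linalg.norm(P-np.roll(P,1,0),axis=1))
# ratchet head ring crop b: outer center (262,456); tip (237,450)?
q=np.array([[262,455],[237,448]],float); q=(q+.5)/6-.5+[100,160]
for i,z in ((0,112),(0,106),(1,136),(1,130)): print(i,z,plane([q[i]],c,T,z).round(1))
E
```

```text
sock [348.29 237.75] [13.38 13.91] [array([ 495.9, -178.5,   64. ]), array([ 495.3, -177. ,   70. ]), array([ 494.8, -175.5,   76. ])]
sock [382.45 232.35] [18.54 19.5 ] [array([ 504.7, -258.4,   64. ]), array([ 504.1, -256.3,   70. ]), array([ 503.5, -254.3,   76. ])]
sock [412.9  227.42] [15.48 16.43] [array([ 512.8, -330.3,   64. ]), array([ 512.2, -327.8,   70. ]), array([ 511.5, -325.2,   76. ])]
[[ 520.5 -129.1   12. ]
 [ 546.3 -370.5   12. ]
 [ 488.6 -376.3   12. ]
 [ 462.7 -135.3   12. ]]
[ 504.51956423 -252.80780295   12.        ] [ 58.05234424 242.81485448  57.97324468 242.34582861]
0 112 [[515.9 275.5 112. ]]
0 106 [[516.7 277.2 106. ]]
1 136 [[515.9 277.2 136. ]]
1 130 [[516.6 279.  130. ]]
```

Middle socket is at about (503.5, -254.3), consistent with the rail centre (504.5, -252.8) and with neighbours at ±75 mm. The drive is near (516, 277). Next I'll check the tool yaw and view the drive from above on the way over.

```bash
cat >> h.py <<'E'
def go(target,yaw=None,o=None):
    """offset in tool axes to target TCP (mm, world); yaw = wanted heading of tool z (deg)"""
    o=o or monitor.get_obs(); T=Tt(o); d=T[:3,:3].T@(np.array(target)-T[:3,3])
    a=np.degrees(np.arctan2(T[1,2],T[0,2]))
    print('t %.2f'%o['time'],'tcp',T[:3,3].round(1),'yawz %.1f'%a,'xaxis',T[:3,0].round(4),'d tool',d.round(1),'grip %.1f'%o['grip_width'],'F',o['contact_force'].round(1),'q',o['joint_positions'].round(2))
    return d,a
def tcpfor(P,a,off):
    a=np.radians(a); x=np.array([0,0,-1.]);z=np.array([np.cos(a),np.sin(a),0]);y=np.cross(z,x)
    return np.array(P)-(off[0]*x+off[1]*y+off[2]*z)
E
python3 - <<'E'
from h import *
d,a=go([516,276,250])
for a in (a,0,-90,90,30,-30): print(a,tcpfor([516,277,160],a,[0,72.6,-.9]).round(1))
# sign test: turn +10deg about tool x
T=Tt(monitor.get_obs()); Q=T[:3,:3]@R.from_euler('x',10,degrees=True).as_matrix(); print(np.degrees(np.arctan2(Q[1,2],Q[0,2])))
E
```

```text
t 0.20 tcp [234.2 469.6 189.8] yawz 63.5 xaxis [-5.e-04 -7.e-04 -1.e+00] d tool [ -60.2 -338.6  -47.5] grip 91.9 F [0.2 0.6 0.2] q [ 0.96  0.34  1.52  0.    1.28 -0.15]
63.486177710691194 [581.4 245.4 160. ]
0 [516.9 204.4 160. ]
-90 [443.4 276.1 160. ]
90 [588.6 277.9 160. ]
30 [553.1 214.6 160. ]
-30 [480.5 213.7 160. ]
53.486174095933826
```

```bash
python3 - <<'E'
from h import *
go([517,204,165])
E
```

```text
t 0.20 tcp [234.2 469.6 189.8] yawz 63.5 xaxis [-5.e-04 -7.e-04 -1.e+00] d tool [  24.9 -371.6 -111.4] grip 91.9 F [0.2 0.6 0.2] q [ 0.96  0.34  1.52  0.    1.28 -0.15]
```

Request:
send_rows --commands '[[[0,-0.037,-0.011,0,0.0918],[0,-0.037,-0.011,0,0.0918],[0,-0.037,-0.011,0,0.0918],[0,-0.037,-0.011,0,0.0918],[0,-0.037,-0.011,0,0.0918],[0,-0.037,-0.011,0,0.0918],[0,-0.037,-0.011,0,0.0918],[0.005,-0.037,-0.011,0,0.0918],[0.01,-0.037,-0.011,0,0.0918],[0.01,-0.037,-0.011,0,0.0918]]]'

```text
time: 1.03
tool_pos: [523.3, 201.8, 164.3]
tcp_rot: [0.174, 1.568, 1.297]
contact_force: [1.3, 0.7, 0.3]
grip_width: 92.0
```

Request:
send_rows --commands '[[[0,0,0,7,0.0918],[0,0,0,7,0.0918],[0,0,0,7,0.0918],[0,0,0,7,0.0918],[0,0,0,7,0.0918],[0,0,0,7,0.0918],[0,0,0,7,0.0918],[0,0,0,7,0.0918],[0,0,0,7,0.0918],[0,0,0,0,0.0918]]]'

```text
time: 1.87
tool_pos: [528.0, 191.4, 157.3]
tcp_rot: [-2.873, 1.563, -2.882]
contact_force: [-0.1, -0.5, -0.2]
grip_width: 91.8
```

```bash
python3 - <<'E'
from h import *
go([517,204,160])
E
```

```text
t 1.87 tcp [528.  191.4 157.3] yawz -0.5 xaxis [-0.0078 -0.0021 -1.    ] d tool [ -2.6  12.5 -11.2] grip 91.8 F [-0.1 -0.5 -0.2] q [ 0.21  0.44  1.46 -0.    1.24  0.22]
```

Request:
send_rows --commands '[[[-0.002,0.0125,-0.0115,0,0.0918],[0,0,0,0,0.0918]]]'

```text
time: 2.03
tool_pos: [516.4, 203.8, 158.8]
tcp_rot: [-2.881, 1.561, -2.885]
contact_force: [0.4, 0.4, 0.1]
grip_width: 92.1
```

```bash
python3 - <<'E'
from h import *
go([517,204,160])
o=monitor.get_obs(); c=optics.capture('wrist'); 
import pickle; pickle.dump((o,c),open('w1.pkl','wb'))
cv2.imwrite('pics/w1.png',c['color']); 
_,T=cam('wrist',o,c); p=proj([[516,277,136]],c,T)[0]; print(p)
x,y=p.astype(int); y0=max(y-60,0);cr=c['color'][y0:y+60,x-70:x+70]; print(x-70,y0)
cv2.imwrite('pics/w1z.png',cv2.resize(cr,None,fx=5,fy=5,interpolation=cv2.INTER_CUBIC))
go([517,204,160])
E
```

```text
t 2.03 tcp [516.4 203.8 158.8] yawz -0.2 xaxis [-0.009  -0.0024 -1.    ] d tool [-1.2  0.2  0.6] grip 92.1 F [0.4 0.4 0.1] q [ 0.24  0.43  1.48 -0.    1.24  0.24]
[258.3298953   95.98938701]
188 35
t 2.08 tcp [517.4 202.7 158.7] yawz -0.2 xaxis [-0.008  -0.0033 -1.    ] d tool [-1.3  1.3 -0.4] grip 91.6 F [ 0.4 -0.8 -0.6] q [ 0.24  0.43  1.48 -0.    1.24  0.24]
```

View pics/w1.png

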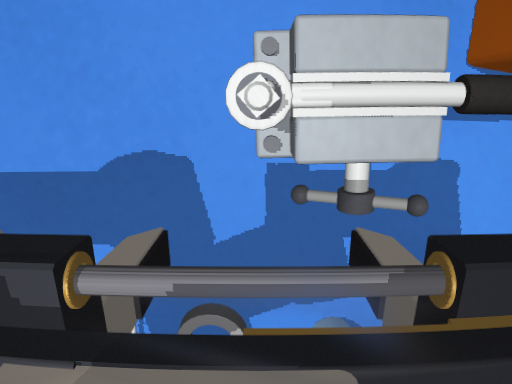

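View pics/w1z.png

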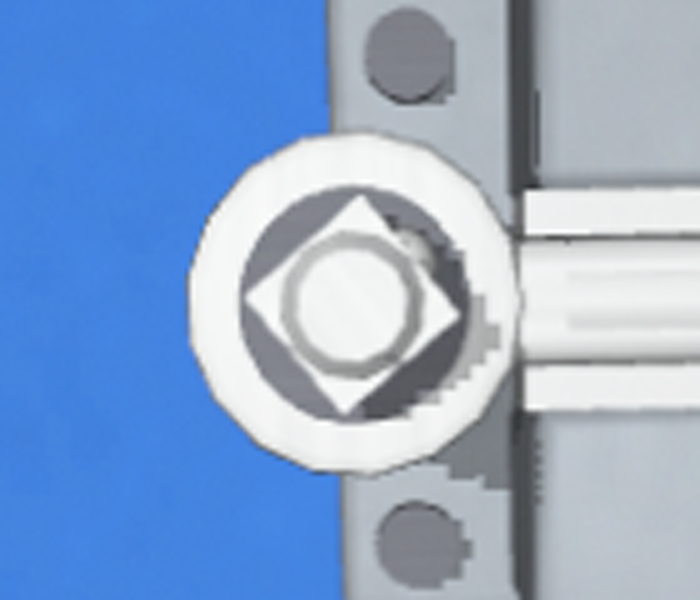

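Clear view of the drive from above: the square's corners are at about (260,74), (279,98), (256,117), (237,94), with the tip circle centred at (258,95) and the ball on the upper right face.

```bash
python3 - <<'E'
from h import *
import pickle
o,c=pickle.load(open('w1.pkl','rb'))
o2=dict(o); o2['tool_pos']=(np.array([516.4,203.8,158.8])+[517.4,202.7,158.7])/2
_,T=cam('wrist',o2,c)
q=np.array([[362,195],[459,315],[344,413],[245,298],[351,304]],float); q=(q+.5)/5-.5+[188,35]
P=plane(q[:4],c,T,132.5); print(P.round(1),P.mean(0).round(1)); d=np.roll(P,-1,0)-P; print(np.linalg.norm(d,axis=1),np.degrees(np.arctan2(d[:,1],d[:,0]))%90)
print(plane(q[4:],c,T,136).round(1))
# handle direction
ring=np.array([[355,302]],float); ring=(ring+.5)/5-.5+[188,35]; print('ring',plane(ring,c,T,112).round(1))
E
```

```text
[[517.6 290.  132.5]
 [529.7 275.5 132.5]
 [515.2 263.4 132.5]
 [502.9 277.7 132.5]] [516.3 276.6 132.5]
[18.93266232 18.88108656 18.87287182 19.20297845] [39.79094856 39.8855575  40.76760509 40.07054984]
[[516.2 276.8 136. ]]
ring [[516.4 277.2 112. ]]
```

The drive centre is (516.3, 276.7), side length 19 mm as specified, square yaw ≈ 40° mod 90. Next, the view over the socket.

Request:
send_rows --commands '[[[0,-0.04,0,0,0.0918],[0,-0.04,0,0,0.0918],[0,-0.04,0,0,0.0918],[0,-0.04,0,0,0.0918],[0,-0.04,0,0,0.0918],[0,-0.04,0,0,0.0918],[0,-0.04,0,0,0.0918],[0,-0.04,0,0,0.0918],[0,-0.04,0,0,0.0918],[0,-0.04,0,0,0.0918]]]'

```text
time: 2.92
tool_pos: [524.5, -206.7, 159.3]
tcp_rot: [-2.377, 1.565, -2.337]
contact_force: [1.6, 0.3, 0.7]
grip_width: 91.8
```

```bash
python3 - <<'E'
from h import *
go([503,-327,115])
E
```

```text
t 2.92 tcp [ 524.5 -206.7  159.3] yawz 2.3 xaxis [-0.0043 -0.0045 -1.    ] d tool [  45.  -119.2  -26. ] grip 91.8 F [1.6 0.3 0.7] q [-0.51  0.44  1.46 -0.01  1.24 -0.54]
```

Request:
send_rows --commands '[[[0.01,-0.036,-0.008,0,0.0918],[0.015,-0.036,-0.008,0,0.0918],[0.015,-0.036,-0.008,0,0.0918],[0,0,0,0,0.0918],[0,0,0,0,0.0918]]]'

```text
time: 3.33
tool_pos: [502.4, -332.3, 118.6]
tcp_rot: [-1.759, 1.56, -1.716]
contact_force: [-0.1, -0.2, -0.2]
grip_width: 91.6
```

```bash
python3 - <<'E'
from h import *
go([503,-327,115])
o=monitor.get_obs(); c=optics.capture('wrist'); o2=monitor.get_obs(); c2=optics.capture('wrist');o3=monitor.get_obs()
om=dict(o); om['tool_pos']=np.mean([x['tool_pos'] for x in (o,o2,o3)],0); print(o['tool_pos'],o2['tool_pos'],o3['tool_pos'])
import pickle; pickle.dump((om,c),open('w2.pkl','wb'))
cv2.imwrite('pics/w2.png',c['color']); 
_,T=cam('wrist',om,c); p=proj([[503.5,-254.3,76]],c,T)[0]; print(p)
x,y=p.astype(int); y0=max(y-60,0);cr=c['color'][y0:y+60,x-70:x+70]; print(x-70,y0)
z=cv2.resize(cr,None,fx=5,fy=5,interpolation=cv2.INTER_CUBIC)
cv2.imwrite('pics/w2z.png',z); cv2.imwrite('pics/w2g.png',(255*(z/255.)**0.4).astype(np.uint8))
E
```

```text
t 3.33 tcp [ 502.4 -332.3  118.6] yawz 2.5 xaxis [-0.0015 -0.0103 -0.9999] d tool [3.6 5.3 0.9] grip 91.6 F [-0.1 -0.2 -0.2] q [-0.71  0.54  1.41 -0.01  1.19 -0.75]
[ 502.38648092 -332.29597086  118.61224181] [ 502.15171692 -332.19342291  118.38702634] [ 502.7886783  -330.88368725  118.96982103]
[265.88443704  89.25009661]
195 29
```

View pics/w2.png

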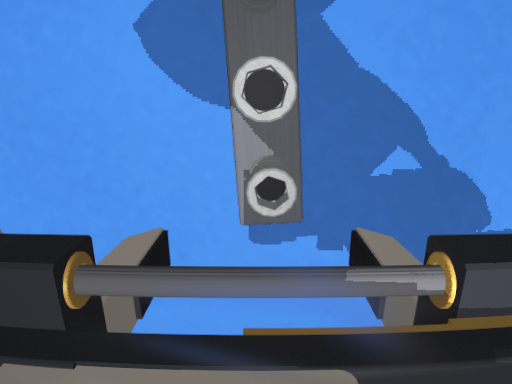

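View pics/w2z.png

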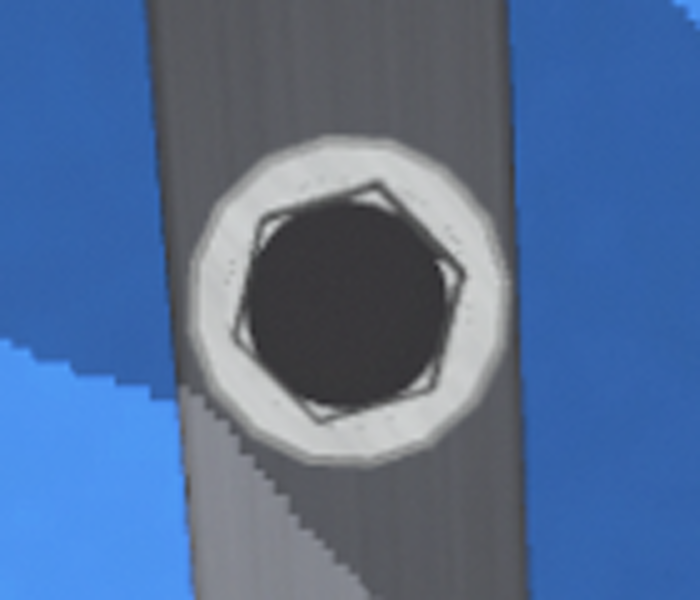

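View pics/w2g.png

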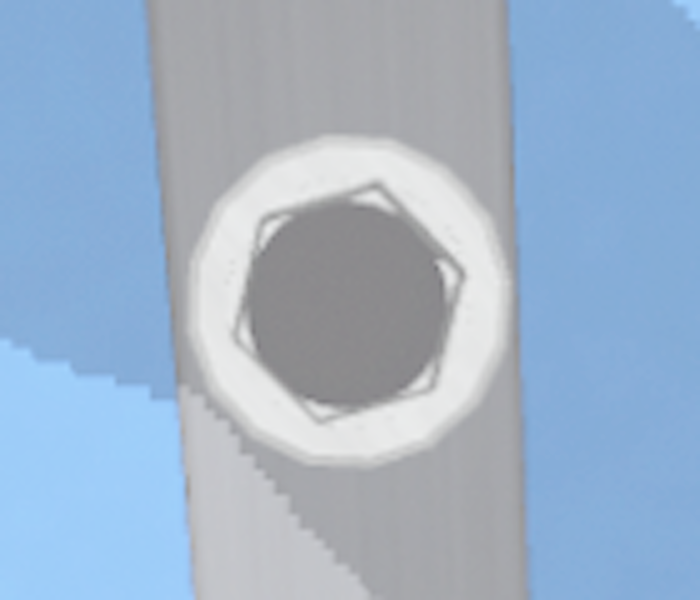

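The wrist view shows the large socket centred at about (265,89), with its hex opening visible but not the square, so I'll find the fit by feel.

```bash
python3 - <<'E'
from h import *
import pickle
o,c=pickle.load(open('w2.pkl','rb'))
_,T=cam('wrist',o,c)
q=np.array([[350,301],[190,301],[512,301],[378,185],[463,275],[432,388],[320,420],[237,332],[265,218]],float); q=(q+.5)/5-.5+[195,29]
P=plane(q,c,T,76); print(P[:3].round(1)); H=P[3:]; print('hex c',H.mean(0).round(1)); v=H-H.mean(0); print((np.degrees(np.arctan2(v[:,1],v[:,0]))%60).round(1), np.linalg.norm(v,axis=1).round(1))
go(P[0]-[0,0,34]); 
E
```

```text
[[ 502.6 -254.    76. ]
 [ 481.3 -254.9   76. ]
 [ 524.3 -253.    76. ]]
hex c [ 502.5 -254.4   76. ]
[18.7 16.5 18.  18.2 16.3 17.8] [15.7 15.6 15.8 15.8 15.5 15.7]
t 3.43 tcp [ 502.8 -330.9  119. ] yawz 2.5 xaxis [-0.0016 -0.0105 -0.9999] d tool [76.2 77.6  3.4] grip 91.7 F [ 0.1  0.5 -0.1] q [-0.7   0.54  1.41 -0.01  1.19 -0.74]
```

Request:
send_rows --commands '[[[0,0.03,0.001,0,0.0918],[0,0.03,0.001,0,0.0918],[0,0.014,0.001,0,0.0918],[0,0,0,0,0.0918],[0,0,0,0,0.0918]]]'

```text
time: 3.85
tool_pos: [504.6, -251.0, 120.6]
tcp_rot: [-1.469, 1.558, -1.414]
contact_force: [-0.4, -0.2, -0.2]
grip_width: 91.6
```

```bash
python3 - <<'E'
from h import *
go([502.6,-254.2,42])
E
```

```text
t 3.85 tcp [ 504.6 -251.   120.6] yawz 3.1 xaxis [ 0.0021 -0.013  -0.9999] d tool [78.6 -2.1 -2.3] grip 91.6 F [-0.4 -0.2 -0.2] q [-0.59  0.47  1.53 -0.01  1.14 -0.64]
```

Request:
send_rows --commands '[[[0.02,-0.002,-0.002,0,0.0918],[0.02,0,0,0,0.0918],[0.02,0,0,0,0.0918],[0,0,0,0,0.0918],[0,0,0,0,0.0918]]]'

```text
time: 4.27
tool_pos: [507.3, -257.9, 62.9]
tcp_rot: [-1.157, 1.548, -1.097]
contact_force: [0.5, 0.5, 0.7]
grip_width: 91.7
```

```bash
python3 - <<'E'
from h import *
go([502.6,-254.2,42])
o=monitor.get_obs(); c=optics.capture('wrist'); go([502.6,-254.2,42])
cv2.imwrite('pics/w3.png',c['color']);
E
```

```text
t 4.27 tcp [ 507.3 -257.9   62.9] yawz 3.4 xaxis [ 0.0105 -0.0205 -0.9997] d tool [20.8  4.4 -4.7] grip 91.7 F [0.5 0.5 0.7] q [-0.6   0.54  1.59 -0.01  0.99 -0.65]
t 4.32 tcp [ 507.1 -257.8   62.9] yawz 3.4 xaxis [ 0.0102 -0.0203 -0.9997] d tool [20.8  4.3 -4.4] grip 92.0 F [0.3 0.4 0.3] q [-0.6   0.54  1.59 -0.01  0.99 -0.65]
```

View pics/w3.png

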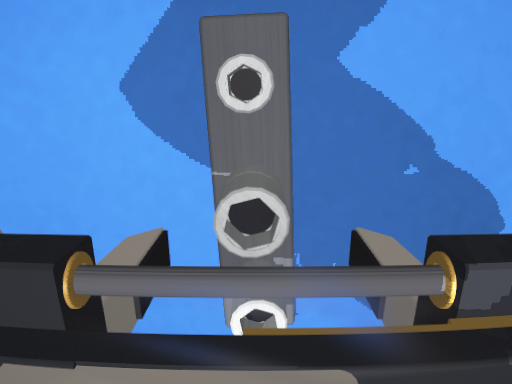

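Request:
send_rows --commands '[[[0.005,0.004,-0.005,0,0.0918],[0.007,0,0,0,0.0918],[0.006,0,0,0,0.0918],[0,0,0,0,0.0918]]]'

```text
time: 4.65
tool_pos: [503.3, -256.2, 46.7]
tcp_rot: [-1.069, 1.543, -1.01]
contact_force: [-0.7, 0.0, 0.0]
grip_width: 92.0
```

```bash
python3 - <<'E'
from h import *
go([502.6,-254.2,42])
o=monitor.get_obs(); c=optics.capture('wrist'); go([502.6,-254.2,42])
_,T=cam('wrist',o,c)
im=c['color'];hsv=cv2.cvtColor(im,cv2.COLOR_BGR2HSV); g=cv2.cvtColor(im,cv2.COLOR_BGR2GRAY)
m=((g>150)&(hsv[...,1]<50)).astype(np.uint8)
p=proj([[502.6,-254.2,76]],c,T)[0];print(p)
x,y=p.astype(int);cr=im[y-50:y+50,x-60:x+60]; print(x-60,y-50)
cv2.imwrite('pics/w4z.png',cv2.resize(cr,None,fx=5,fy=5,interpolation=cv2.INTER_CUBIC))
E
```

```text
t 4.65 tcp [ 503.3 -256.2   46.7] yawz 3.4 xaxis [ 0.015  -0.0239 -0.9996] d tool [ 4.7  2.1 -0.7] grip 92.0 F [-0.7  0.   0. ] q [-0.6   0.55  1.62 -0.01  0.94 -0.65]
t 4.70 tcp [ 503.7 -256.4   47.3] yawz 3.4 xaxis [ 0.0157 -0.0244 -0.9996] d tool [ 5.2  2.4 -1. ] grip 92.3 F [ 0.1  0.2 -0.2] q [-0.6   0.55  1.62 -0.01  0.94 -0.65]
[258.78570113 237.95742072]
198 187
```

View pics/w4z.png

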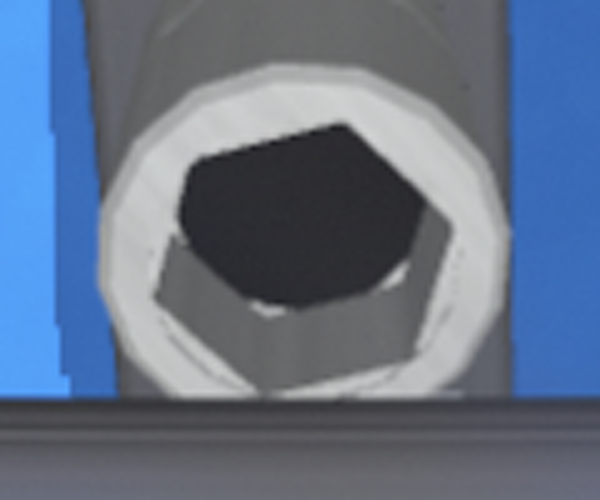

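The ring is centred at column 259, where the prediction put it, so the target agrees. Making the last correction, then closing.

Request:
send_rows --commands '[[[0.003,0.002,-0.001,0,0.0918],[0,0,0,0,0.03],[0,0,0,0,0.03],[0,0,0,0,0.03],[0,0,0,0,0.03],[0,0,0,0,0.03],[0,0,0,0,0.03]]]'

```text
time: 5.28
tool_pos: [503.4, -254.7, 45.0]
tcp_rot: [-1.03, 1.54, -0.97]
contact_force: [-0.1, -0.0, 0.0]
grip_width: 56.4
```

```bash
python3 - <<'E'
from h import *
go([502.6,-254.2,42])
print(monitor.get_obs()['moment'])
E
```

```text
t 5.28 tcp [ 503.4 -254.7   45. ] yawz 3.4 xaxis [ 0.0175 -0.0256 -0.9995] d tool [ 3.   0.6 -0.8] grip 56.4 F [-0.1 -0.   0. ] q [-0.6   0.55  1.63 -0.01  0.93 -0.65]
[-0.05490082  0.06584525  0.02388522]
```

```bash
python3 - <<'E'
from h import *
for i in range(7): c=optics.capture('top')
go([502.6,-254.2,42])
print(monitor.get_obs()['moment'])
E
```

```text
t 5.63 tcp [ 503.2 -254.7   44.9] yawz 3.4 xaxis [ 0.0173 -0.0254 -0.9995] d tool [ 2.8  0.6 -0.7] grip 31.4 F [-0.2  0.2  0.4] q [-0.6   0.55  1.63 -0.01  0.93 -0.65]
[-0.0041092   0.11007755 -0.02816098]
```

```bash
python3 - <<'E'
from h import *
c=optics.capture('top'); cv2.imwrite('pics/t5.png',cv2.resize(c['color'][170:300,290:460],None,fx=4,fy=4,interpolation=cv2.INTER_CUBIC))
s=optics.capture('scene'); cv2.imwrite('pics/s5.png',cv2.resize(s['color'][170:290,40:210],None,fx=4,fy=4,interpolation=cv2.INTER_CUBIC))
w=optics.capture('wrist'); cv2.imwrite('pics/w5.png',w['color'])
print(monitor.get_obs()['grip_width'])
E
```

```text
30.062829253749157
```

View pics/s5.png

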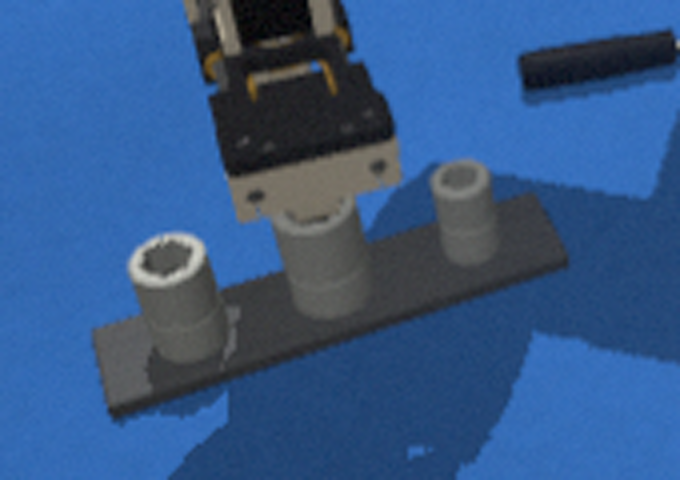

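View pics/w5.png

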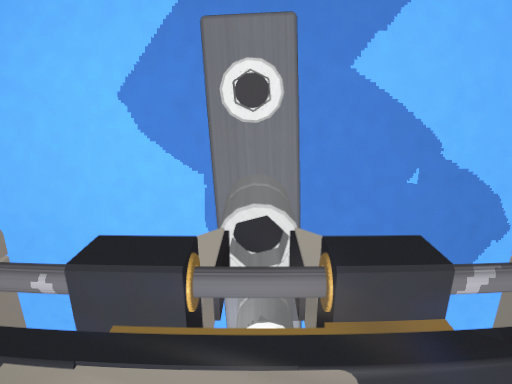

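```bash
python3 - <<'E'
from h import *
s=cv2.imread('pics/s5.png')
s=optics.capture('scene'); cv2.imwrite('pics/s6.png',cv2.resize(s['color'][100:290,30:260],None,fx=3.4,fy=3,interpolation=cv2.INTER_CUBIC))
w=cv2.imread('pics/w5.png'); cv2.imwrite('pics/w5z.png',cv2.resize(w[190:340,190:330],None,fx=4,fy=4,interpolation=cv2.INTER_CUBIC))
c,T=cam('scene',None,s); print(proj([[502.6,-254.2,76],[503,-254.5,45],[525,-254.5,45]],c,T))
E
```

```text
[[117.6821554  220.59508268]
 [120.31687728 231.46981306]
 [121.70639477 238.48041456]]
```

View pics/s6.png

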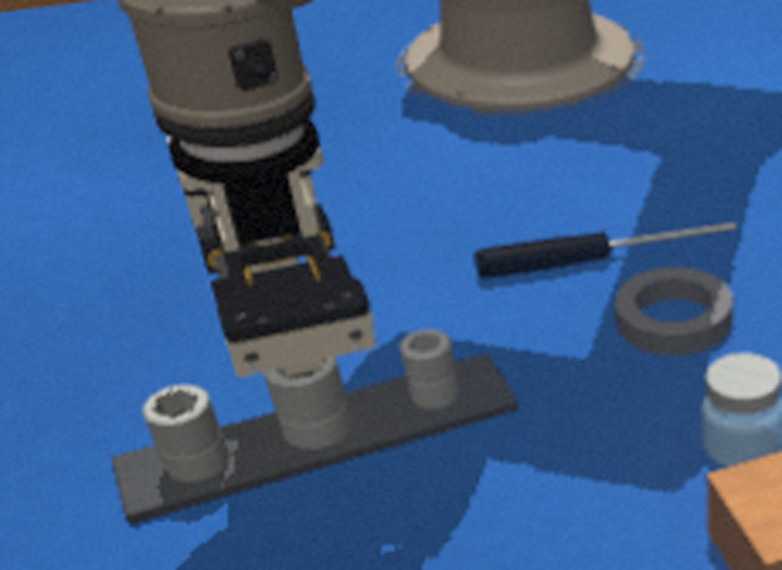

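View pics/t5.png

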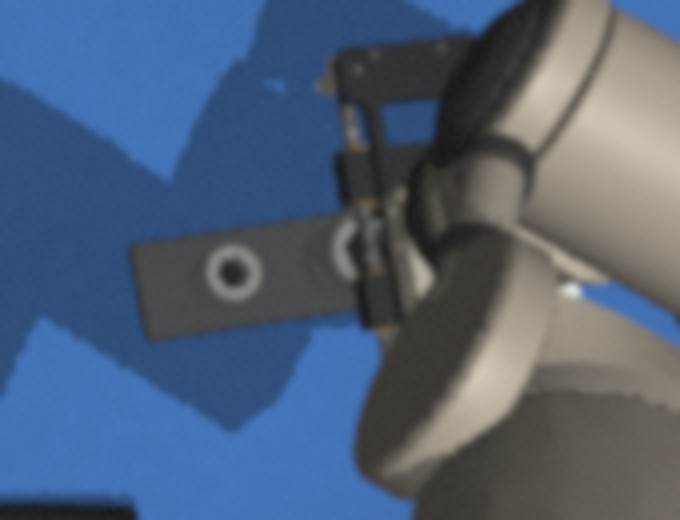

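View pics/w5z.png

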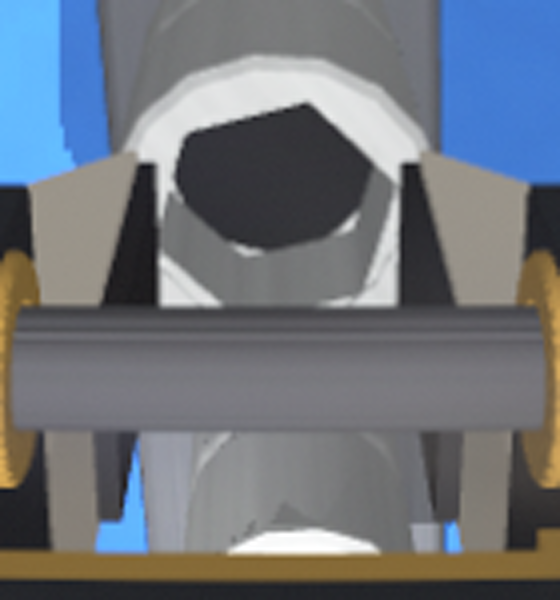

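```bash
python3 - <<'E'
from h import *
import pickle
c=optics.capture('scene'); c,T=cam('scene',None,c)
f=lambda P:(proj(P,c,T)-[30,100])*[3.4,3]
for P in ([524.6,-254,76],[480.6,-254,76],[598,-217,111],[598,-291,111],[530,-245,45],[530,-264,45],[540,-245,45]): print(P,f([P]).round(0))
w=optics.capture('wrist'); o=monitor.get_obs(); go([502.6,-254.2,42])
w,Tw=cam('wrist',o,w)
def tool(p): q=Tt(o)@np.r_[p,1]; return q[:3]
for p in ([0,9.5,-15],[0,9.5,15],[0,-9.5,15],[-19,9.5,15],[-19,9.5,-15],[-40,9.5,15],[-66,9.5,15],[-66,-9.5,15]): print(p,proj([tool(p)],w,Tw).round(0))
pickle.dump((o,w),open('w6.pkl','wb'))
E
```

```text
[524.6, -254, 76] [[303. 383.]]
[480.6, -254, 76] [[294. 342.]]
[598, -217, 111] [[377. 405.]]
[598, -291, 111] [[238. 435.]]
[530, -245, 45] [[329. 417.]]
[530, -264, 45] [[297. 424.]]
[540, -245, 45] [[331. 427.]]
t 5.93 tcp [ 503.3 -254.6   44.9] yawz 3.4 xaxis [ 0.0173 -0.0254 -0.9995] d tool [ 2.9  0.6 -0.7] grip 30.2 F [-0.8 -1.   0.5] q [-0.6   0.55  1.63 -0.01  0.93 -0.65]
[0, 9.5, -15] [[234. 206.]]
[0, 9.5, 15] [[284. 206.]]
[0, -9.5, 15] [[284. 235.]]
[-19, 9.5, 15] [[287. 217.]]
[-19, 9.5, -15] [[232. 217.]]
[-40, 9.5, 15] [[290. 231.]]
[-66, 9.5, 15] [[296. 255.]]
[-66, -9.5, 15] [[294. 294.]]
```

The fingers shut to 30 mm without touching anything. In both views the visible fingertips are about 38 mm behind the nominal TCP, so they closed just above the socket top. I'll reopen and go about 40 mm lower.

Request:
send_rows --commands '[[[0,0,0,0,0.0918]]]'

```text
time: 6.02
tool_pos: [503.3, -254.6, 44.9]
tcp_rot: [-1.033, 1.54, -0.973]
contact_force: [0.3, -0.4, -0.2]
grip_width: 32.9
```

```bash
python3 - <<'E'
from h import *
while monitor.get_obs()['grip_width']<86: c=optics.capture('wrist')
go([502.6,-254.2,5])
E
```

```text
t 6.72 tcp [ 503.3 -254.6   44.9] yawz 3.4 xaxis [ 0.0173 -0.0254 -0.9995] d tool [39.8  1.5 -1.3] grip 87.9 F [-0.2  0.9  0.2] q [-0.6   0.55  1.63 -0.01  0.93 -0.65]
```

Request:
send_rows --commands '[[[0.01,0.001,-0.002,0,0.0918],[0.01,0.001,-0.001,0,0.0918]]]'

```text
time: 6.88
tool_pos: [502.0, -254.4, 26.3]
tcp_rot: [-0.983, 1.536, -0.923]
contact_force: [-1.1, 0.2, 0.1]
grip_width: 91.8
```

```bash
python3 - <<'E'
from h import *
c=optics.capture('wrist');c=optics.capture('wrist')
go([502.6,-254.2,5])
cv2.imwrite('pics/w7.png',c['color']);c=optics.capture('scene'); cv2.imwrite('pics/s7.png',cv2.resize(c['color'][100:290,30:260],None,fx=3.4,fy=3,interpolation=cv2.INTER_CUBIC))
E
```

```text
t 6.98 tcp [ 500.9 -253.6   24.9] yawz 3.4 xaxis [ 0.0182 -0.026  -0.9995] d tool [19.9 -0.2  1.3] grip 91.7 F [ 0.2 -0.5 -0.2] q [-0.6   0.57  1.66 -0.01  0.88 -0.65]
```

View pics/w7.png

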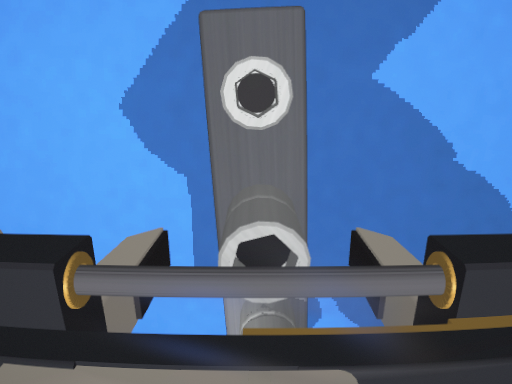

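View pics/s7.png

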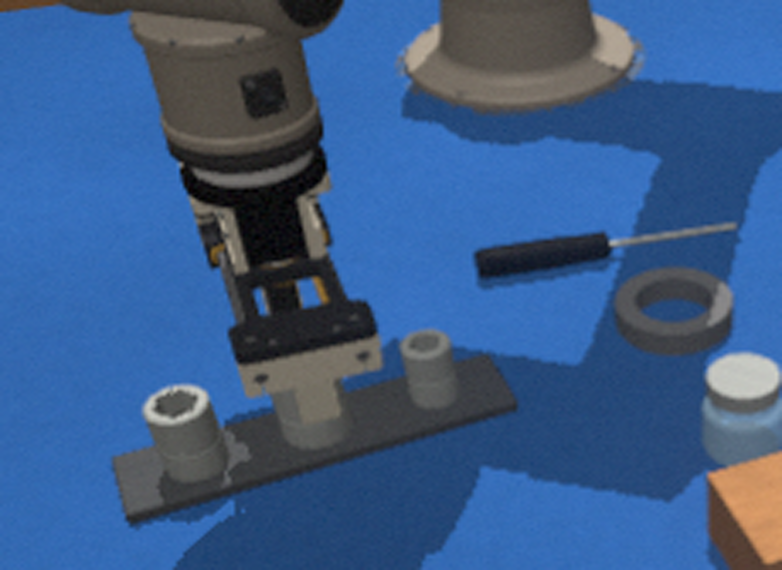

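```bash
python3 - <<'E'
from h import *
c=optics.capture('scene'); c,T=cam('scene',None,c)
f=lambda P:(proj(P,c,T)-[30,100])*[3.4,3]
for z in (25,45,63): print(z,f([[548,-245,z],[548,-264,z],[555,-254,z]]).round(0))
E
```

```text
25 [[339. 455.]
 [307. 462.]
 [325. 465.]]
45 [[333. 435.]
 [301. 442.]
 [319. 445.]]
63 [[328. 416.]
 [295. 423.]
 [314. 427.]]
```

The finger is now seen beside the socket with its tip at z≈63, confirming the 38 mm offset. Descending 20 mm more, then gripping.

Request:
send_rows --commands '[[[0.01,0.0005,0.001,0,0.0918],[0.009,0.0005,0,0,0.0918],[0,0,0,0,0.03]]]'

```text
time: 7.33
tool_pos: [504.3, -254.2, 6.6]
tcp_rot: [-0.971, 1.534, -0.911]
contact_force: [-0.1, -0.5, -0.7]
grip_width: 88.4
```

```bash
python3 - <<'E'
from h import *
g=99
for i in range(30):
    c=optics.capture('wrist'); n=monitor.get_obs()['grip_width']
    if i>3 and abs(g-n)<0.5 and n<60: break
    g=n
for i in range(4): c=optics.capture('wrist')
go([502.6,-254.2,5]); print(monitor.get_obs()['moment'])
cv2.imwrite('pics/w8.png',c['color'])
E
```

```text
t 8.23 tcp [ 504.7 -254.8    8.5] yawz 3.5 xaxis [ 0.0236 -0.03   -0.9993] d tool [ 3.4  0.8 -2.1] grip 43.4 F [-2.8  0.3  4.6] q [-0.6   0.6   1.66 -0.02  0.84 -0.65]
[-0.03349856  0.87473418 -0.04872323]
```

View pics/w8.png

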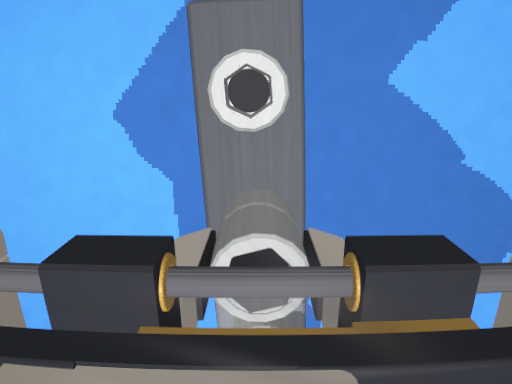

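The socket is gripped at 43.4 mm. Lifting.

Request:
send_rows --commands '[[[-0.01,0,0,0,0.03],[-0.015,0,0,0,0.03],[-0.02,0,0,0,0.03],[-0.02,0,0,0,0.03],[-0.02,0,0,0,0.03],[-0.02,0,0,0,0.03],[-0.02,0,0,0,0.03],[-0.02,0,0,0,0.03]]]'

```text
time: 8.9
tool_pos: [498.5, -246.2, 153.4]
tcp_rot: [-1.004, 1.548, -0.945]
contact_force: [0.3, -0.1, -4.3]
grip_width: 43.2
```

```bash
python3 - <<'E'
from h import *
o=monitor.get_obs(); c=optics.capture('wrist'); go([516.3,276.7,185]); cv2.imwrite('pics/w9.png',c['color'])
c=optics.capture('scene'); cv2.imwrite('pics/s9.png',c['color']); go([516.3,276.7,185])
E
```

```text
t 8.95 tcp [ 500.5 -247.4  157.9] yawz 3.4 xaxis [ 0.0193 -0.0221 -0.9996] d tool [-38.4 521.4  47.4] grip 43.4 F [ 2.2 -0.8 -0.4] q [-0.59  0.41  1.51 -0.01  1.19 -0.65]
t 9.00 tcp [ 500.5 -247.5  155.9] yawz 3.4 xaxis [ 0.0193 -0.0224 -0.9996] d tool [-40.5 521.6  47.4] grip 43.4 F [ 0.6 -1.  -3.9] q [-0.59  0.41  1.51 -0.01  1.19 -0.65]
```

View pics/w9.png

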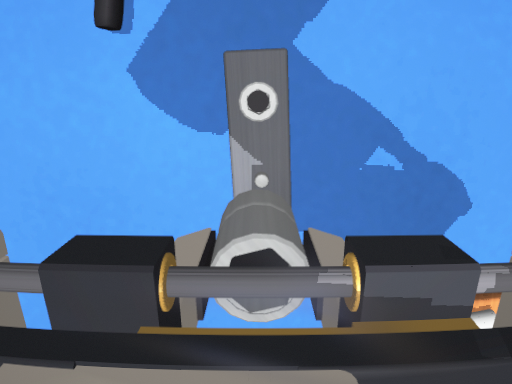

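View pics/s9.png

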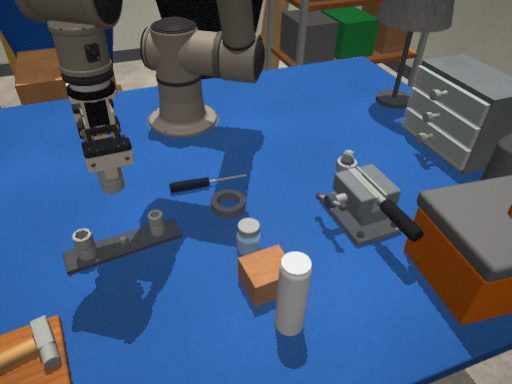

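The socket is held upright and the middle post is bare. Carrying it to the vise.

Request:
send_rows --commands '[[[-0.01,0.03,0.003,0,0.03],[-0.01,0.035,0.003,0,0.03],[-0.01,0.035,0.003,0,0.03],[-0.005,0.038,0.003,0,0.03],[0,0.038,0.003,0,0.03],[0,0.038,0.003,0,0.03],[0,0.038,0.003,0,0.03],[0,0.038,0.003,0,0.03],[0,0.038,0.003,0,0.03],[0,0.038,0.003,0,0.03]]]'

```text
time: 9.83
tool_pos: [505.4, 129.5, 170.6]
tcp_rot: [-1.252, 1.549, -1.207]
contact_force: [1.2, -0.4, -4.2]
grip_width: 43.9
```

```bash
python3 - <<'E'
from h import *
go([516.3,276.7,175])
E
```

```text
t 9.83 tcp [505.4 129.5 170.6] yawz 2.6 xaxis [ 0.0076 -0.02   -0.9998] d tool [ -7.2 146.4  17.6] grip 43.9 F [ 1.2 -0.4 -4.2] q [ 0.12  0.35  1.57 -0.02  1.22  0.08]
```

Request:
send_rows --commands '[[[0,0.036,0.004,0,0.03],[0,0.036,0.004,0,0.03],[0,0.03,0.004,2,0.03],[0,0.02,0.004,2,0.03],[0,0.008,0,2,0.03],[0,0,0,0,0.03]]]'

```text
time: 10.33
tool_pos: [510.0, 275.6, 156.3]
tcp_rot: [-1.808, 1.551, -1.862]
contact_force: [-0.0, -0.7, -3.7]
grip_width: 43.9
```

```bash
python3 - <<'E'
from h import *
go([516.3,276.7,150])
for i in range(2): c=optics.capture('wrist'); go([516.3,276.7,150])
cv2.imwrite('pics/w10.png',c['color'])
E
```

```text
t 10.33 tcp [510.  275.6 156.3] yawz -3.1 xaxis [-0.0058 -0.0192 -0.9998] d tool [6.2 1.5 6.2] grip 43.9 F [-0.  -0.7 -3.7] q [ 0.37  0.48  1.41 -0.02  1.27  0.43]
t 10.38 tcp [509.8 274.7 156. ] yawz -3.0 xaxis [-0.0067 -0.0198 -0.9998] d tool [5.9 2.5 6.5] grip 43.5 F [ 0.3  0.  -5.2] q [ 0.37  0.48  1.41 -0.02  1.27  0.43]
t 10.43 tcp [510.1 273.4 156.6] yawz -3.1 xaxis [-0.0062 -0.0204 -0.9998] d tool [6.5 3.7 6.1] grip 43.6 F [ 0.4 -0.1 -3.7] q [ 0.37  0.48  1.41 -0.02  1.27  0.43]
```

View pics/w10.png

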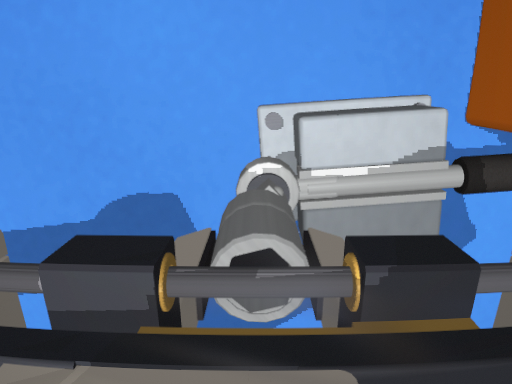

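Request:
send_rows --commands '[[[0.006,0.003,0.0065,0.5,0.03],[0.006,0,0,0,0.03]]]'

```text
time: 10.6
tool_pos: [517.8, 274.4, 144.2]
tcp_rot: [-1.735, 1.55, -1.798]
contact_force: [-0.3, -0.2, -4.5]
grip_width: 43.5
```

```bash
cat >> h.py <<'E'
def avg(n=4,name='wrist'):
    os=[]
    for i in range(n):
        c=optics.capture(name); os.append(monitor.get_obs())
    o=dict(os[-1]); 
    for k in ('tool_pos','contact_force','moment'): o[k]=np.mean([x[k] for x in os],0)
    return o,c
E
python3 - <<'E'
from h import *
c=optics.capture('top')
o,c=avg(); go([516.5,276.1,130],o=o); cv2.imwrite('pics/w11.png',c['color'])
E
```

```text
t 10.85 tcp [516.5 274.1 144.3] yawz -3.6 xaxis [-0.0055 -0.0205 -0.9998] d tool [14.2  2.3 -0.1] grip 43.7 F [-0.2 -0.4 -3.9] q [ 0.37  0.5   1.41 -0.02  1.25  0.44]
```

View pics/w11.png

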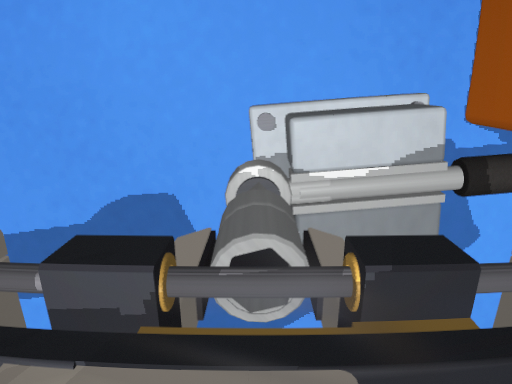

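Request:
send_rows --commands '[[[0.005,0.002,0,0,0.03],[0.005,0.0005,0,0,0.03]]]'

```text
time: 11.02
tool_pos: [518.0, 276.7, 136.2]
tcp_rot: [-1.624, 1.551, -1.688]
contact_force: [0.8, -0.4, -4.2]
grip_width: 43.6
```

```bash
python3 - <<'E'
from h import *
o,c=avg(); go([516.5,276.1,130],o=o)
s=optics.capture('scene')['color']; cv2.imwrite('pics/s12.png',cv2.resize(s[110:220,290:430],None,fx=5,fy=5,interpolation=cv2.INTER_CUBIC))
E
```

```text
t 11.22 tcp [517.4 276.5 135.5] yawz -3.6 xaxis [-0.0035 -0.0198 -0.9998] d tool [ 5.5 -0.3 -0.9] grip 43.7 F [-0.  -0.1 -4.4] q [ 0.37  0.51  1.42 -0.02  1.23  0.44]
```

View pics/s12.png

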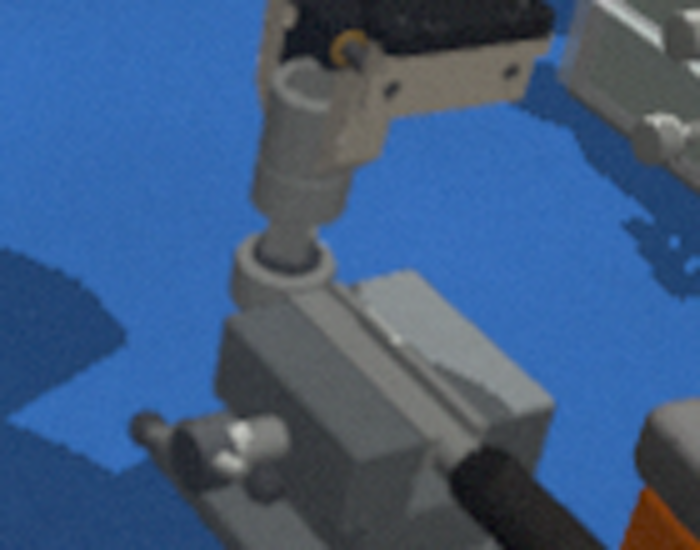

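Request:
send_rows --commands '[[[0.003,-0.0005,-0.001,0,0.03],[0.002,0,0,0,0.03]]]'

```text
time: 11.43
tool_pos: [517.0, 276.3, 131.6]
tcp_rot: [-1.595, 1.552, -1.658]
contact_force: [-0.1, 0.2, -3.8]
grip_width: 43.7
```

```bash
python3 - <<'E'
from h import *
o,c=avg(); go([516.5,276.1,130],o=o); print(o['moment'])
E
```

```text
t 11.63 tcp [517.1 276.3 131.6] yawz -3.6 xaxis [-0.0015 -0.0191 -0.9998] d tool [ 1.6 -0.2 -0.6] grip 43.5 F [ 0.3 -0.2 -4.2] q [ 0.37  0.51  1.42 -0.02  1.22  0.44]
[-0.04826655  0.04439388 -0.00561567]
```

Request:
send_rows --commands '[[[0.002,0,-0.0005,0,0.03],[0.001,0,0,0,0.03]]]'

```text
time: 11.8
tool_pos: [517.0, 276.5, 129.0]
tcp_rot: [-1.548, 1.552, -1.611]
contact_force: [-0.5, 1.0, -1.0]
grip_width: 43.4
```

```bash
python3 - <<'E'
from h import *
o,c=avg(); go([516.5,276.1,130],o=o); print(o['moment'])
E
```

```text
t 12.00 tcp [517.1 276.5 129.2] yawz -3.6 xaxis [-5.000e-04 -1.870e-02 -9.998e-01] d tool [-0.8 -0.4 -0.5] grip 43.4 F [ 0.1  0.3 -3.8] q [ 0.37  0.51  1.43 -0.02  1.21  0.44]
[-0.06229183  0.13014069 -0.01041393]
```

Request:
send_rows --commands '[[[0.002,0,0,0,0.03]]]'

```text
time: 12.08
tool_pos: [517.5, 276.6, 128.4]
tcp_rot: [-1.465, 1.553, -1.528]
contact_force: [-6.1, -0.5, 17.5]
grip_width: 43.6
```

```bash
python3 - <<'E'
from h import *
o,c=avg(); go([516.5,276.1,130],o=o); print(o['moment'])
E
```

```text
t 12.28 tcp [517.4 276.6 128.7] yawz -3.6 xaxis [ 0.001  -0.018  -0.9998] d tool [-1.3 -0.6 -0.9] grip 43.6 F [-2.7 -1.   5.1] q [ 0.37  0.51  1.43 -0.02  1.2   0.44]
[-0.22735205  0.67910542  0.00634718]
```

Contact at TCP z≈128.7, meaning the socket is on the square's corners as expected. I'll turn under light pressure with a small lateral correction.

Request:
send_rows --commands '[[[0.0005,-0.0005,-0.001,2,0.03],[0.0007,0,0,2,0.03]]]'

```text
time: 12.45
tool_pos: [517.2, 276.5, 129.0]
tcp_rot: [-1.201, 1.553, -1.335]
contact_force: [-0.8, 0.3, -2.0]
grip_width: 43.6
```

```bash
python3 - <<'E'
from h import *
o,c=avg(3); go([516.5,276.1,130],o=o); print(o['moment'])
E
```

```text
t 12.60 tcp [517.2 276.5 128.9] yawz -7.5 xaxis [ 0.0037 -0.0171 -0.9998] d tool [-1.1 -0.5 -0.6] grip 43.5 F [-0.4 -0.1  0. ] q [ 0.37  0.51  1.43 -0.02  1.2   0.51]
[-0.09267559  0.21707519 -0.01294708]
```

Request:
send_rows --commands '[[[0.001,0,-0.0005,3,0.03],[0.001,0,0,3,0.03],[0.001,0,0,3,0.03]]]'

```text
time: 12.85
tool_pos: [517.7, 276.6, 128.7]
tcp_rot: [-0.858, 1.553, -1.147]
contact_force: [-3.0, -2.0, 3.9]
grip_width: 43.8
```

```bash
python3 - <<'E'
from h import *
o,c=avg(3); go([516.5,276.1,130],o=o); print(o['moment'])
E
```

```text
t 13.00 tcp [517.8 276.7 128.7] yawz -16.4 xaxis [ 0.0076 -0.0162 -0.9998] d tool [-1.3 -0.9 -1.1] grip 43.7 F [-2.2 -0.2  5.7] q [ 0.37  0.51  1.44 -0.02  1.2   0.66]
[-2.60132552e-01  5.91075472e-01  5.47895176e-05]
```

Request:
send_rows --commands '[[[0.0005,-0.0005,-0.0015,3,0.03],[0.0008,-0.0003,-0.0005,3,0.03],[0.001,-0.0003,-0.0005,3,0.03],[0.001,-0.0003,-0.0005,3,0.03]]]'

```text
time: 13.33
tool_pos: [517.1, 276.2, 128.3]
tcp_rot: [-0.327, 1.55, -0.819]
contact_force: [-1.2, -0.7, 6.4]
grip_width: 43.9
```

```bash
python3 - <<'E'
from h import *
o,c=avg(3); go([516.5,276.1,130],o=o); print(o['moment'])
E
```

```text
t 13.48 tcp [517.1 276.3 128.3] yawz -28.0 xaxis [ 0.0146 -0.0152 -0.9998] d tool [-1.7 -0.4 -0.4] grip 43.3 F [-1.1 -0.8  4.1] q [ 0.37  0.5   1.45 -0.02  1.18  0.87]
[-0.27013544  0.37613114  0.02233673]
```

Request:
send_rows --commands '[[[0.0008,-0.0003,-0.0007,3,0.03],[0.001,-0.0003,-0.0003,3,0.03]]]'

```text
time: 13.65
tool_pos: [516.8, 276.1, 127.6]
tcp_rot: [-0.138, 1.548, -0.729]
contact_force: [-1.0, 2.2, -3.6]
grip_width: 43.9
```

```bash
python3 - <<'E'
from h import *
o,c=avg(3); go([516.5,276.1,130],o=o); print(o['moment'])
E
```

```text
t 13.80 tcp [516.3 276.  126.6] yawz -33.7 xaxis [ 0.0147 -0.0156 -0.9998] d tool [-3.4  0.2  0.2] grip 43.8 F [ 0.3 -0.1 -4.4] q [ 0.37  0.5   1.45 -0.02  1.18  0.97]
[-0.01563108  0.16236393 -0.0027111 ]
```

Request:
send_rows --commands '[[[0.001,-0.0003,-0.0005,2,0.03],[0.001,-0.0003,-0.0003,2,0.03]]]'

```text
time: 13.97
tool_pos: [515.6, 276.2, 123.3]
tcp_rot: [-0.147, 1.55, -0.801]
contact_force: [1.7, 2.0, -2.8]
grip_width: 43.6
```

```bash
python3 - <<'E'
from h import *
o,c=avg(3); go([516.5,276.1,130],o=o); print(o['moment'])
E
```

```text
t 14.12 tcp [515.6 276.2 123.2] yawz -37.4 xaxis [ 0.0146 -0.0154 -0.9998] d tool [-6.7  0.5  0.9] grip 43.8 F [ 1.8  1.2 -4.8] q [ 0.37  0.5   1.46 -0.02  1.17  1.03]
[ 0.24887159 -0.2571193   0.02423696]
```

It has slipped over the square: TCP fell to 123.2 at yaw ≈ −34 to −37, which matches one of the hex-based candidates. I'll undo the slight over-turn and go down to the ball.

Request:
send_rows --commands '[[[0.001,-0.0003,0.0007,-2,0.03],[0.0015,-0.0003,-0.0003,-1,0.03]]]'

```text
time: 14.28
tool_pos: [516.6, 276.1, 121.4]
tcp_rot: [-0.1, 1.549, -0.695]
contact_force: [1.7, 2.4, 0.7]
grip_width: 43.4
```

```bash
python3 - <<'E'
from h import *
o,c=avg(3); go([516.3,276.1,108.5],o=o); print(o['moment'])
E
```

```text
t 14.43 tcp [516.6 276.2 121.2] yawz -34.2 xaxis [ 0.0169 -0.014  -0.9998] d tool [12.7 -0.2 -0.5] grip 43.9 F [ 3.1  3.2 -1.5] q [ 0.37  0.51  1.46 -0.02  1.16  0.98]
[ 0.51434236 -0.51694723 -0.02143866]
```

Request:
send_rows --commands '[[[0.0015,0,-0.0003,0,0.03],[0.0015,0,-0.0003,0,0.03]]]'

```text
time: 14.6
tool_pos: [517.3, 276.8, 119.9]
tcp_rot: [0.026, 1.547, -0.572]
contact_force: [0.7, 0.6, 4.5]
grip_width: 43.7
```

```bash
python3 - <<'E'
from h import *
o,c=avg(3); go([516.3,276.1,108.5],o=o); print(o['moment'])
E
```

```text
t 14.75 tcp [517.1 276.7 119.5] yawz -34.3 xaxis [ 0.0197 -0.0133 -0.9997] d tool [10.9 -1.  -0.6] grip 43.2 F [1.5 1.1 1.5] q [ 0.37  0.51  1.46 -0.02  1.16  0.98]
[ 0.08810447 -0.35849506 -0.03004289]
```

Request:
send_rows --commands '[[[0.002,-0.0003,-0.0005,0,0.03],[0.002,-0.0003,-0.0005,0,0.03]]]'

```text
time: 14.92
tool_pos: [516.8, 276.8, 115.9]
tcp_rot: [0.076, 1.546, -0.522]
contact_force: [2.9, 1.9, 0.6]
grip_width: 43.5
```

```bash
python3 - <<'E'
from h import *
o,c=avg(3); go([516.3,276.1,108.5],o=o); print(o['moment'])
E
```

```text
t 15.07 tcp [516.5 276.9 115.2] yawz -34.3 xaxis [ 0.0207 -0.0128 -0.9997] d tool [ 6.7 -0.8  0.1] grip 43.5 F [ 4.2  2.5 -3.1] q [ 0.37  0.51  1.47 -0.02  1.14  0.98]
[ 0.46955289 -0.73397999 -0.00561281]
```

Request:
send_rows --commands '[[[0.002,-0.0003,-0.0005,0,0.03],[0.002,-0.0003,-0.0005,0,0.03]]]'

```text
time: 15.23
tool_pos: [515.0, 276.7, 110.0]
tcp_rot: [-0.012, 1.547, -0.61]
contact_force: [3.5, 1.9, -1.5]
grip_width: 43.5
```

```bash
python3 - <<'E'
from h import *
o,c=avg(3); go([516.3,276.1,108.5],o=o); print(o['moment'])
E
```

```text
t 15.38 tcp [515.  276.9 109.7] yawz -34.3 xaxis [ 0.019  -0.0132 -0.9997] d tool [1.2 0.1 1.5] grip 43.1 F [ 4.9  2.1 -7.3] q [ 0.37  0.52  1.48 -0.02  1.13  0.98]
[ 0.38246465 -0.74110775 -0.01188464]
```

Request:
send_rows --commands '[[[0.001,0.0007,0.001,0,0.03],[0.001,0,0,0,0.03]]]'

```text
time: 15.55
tool_pos: [515.7, 277.4, 108.7]
tcp_rot: [-0.005, 1.549, -0.603]
contact_force: [-0.9, 0.4, 10.5]
grip_width: 43.9
```

```bash
python3 - <<'E'
from h import *
o,c=avg(3); go([516.3,276.1,108.5],o=o); print(o['moment'])
cv2.imwrite('pics/w13.png',c['color'])
s=optics.capture('scene')['color']; cv2.imwrite('pics/s13.png',cv2.resize(s[110:220,290:430],None,fx=5,fy=5,interpolation=cv2.INTER_CUBIC))
E
```

```text
t 15.70 tcp [515.6 277.2 108.8] yawz -34.3 xaxis [ 0.0181 -0.0126 -0.9998] d tool [ 0.3 -0.6  1.2] grip 43.6 F [-0.2  1.2  5.7] q [ 0.37  0.52  1.48 -0.02  1.13  0.98]
[0.03708353 0.16851632 0.04938381]
```

View pics/s13.png

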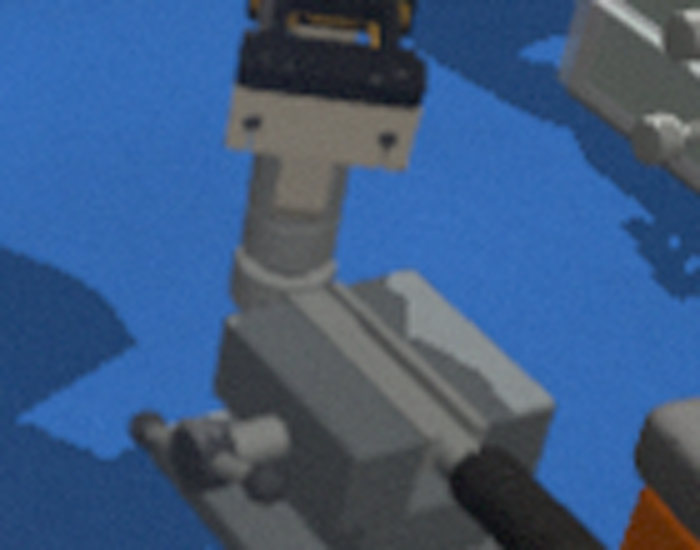

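View pics/w13.png

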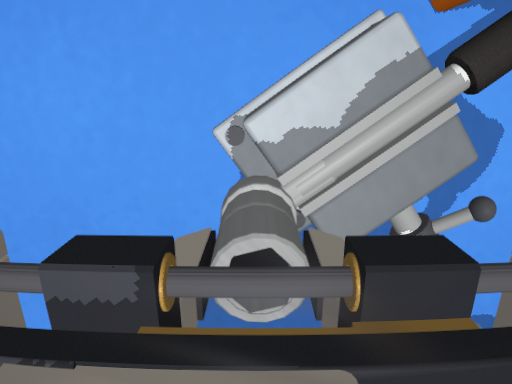

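The socket is down in the ratchet head ring and the vertical force rises at z≈108.7, the predicted seat height. One more gentle push to confirm it is a hard stop.

Request:
send_rows --commands '[[[0.001,-0.0002,0.0003,0,0.03],[0.001,-0.0002,0,0,0.03]]]'

```text
time: 15.92
tool_pos: [515.5, 277.1, 108.8]
tcp_rot: [0.045, 1.548, -0.553]
contact_force: [1.5, 1.7, 5.8]
grip_width: 43.5
```

```bash
python3 - <<'E'
from h import *
o,c=avg(4); go([516.3,276.1,108.5],o=o); print(o['moment'])
E
```

```text
t 16.12 tcp [515.5 277.1 108.8] yawz -34.2 xaxis [ 0.019  -0.0117 -0.9998] d tool [ 0.3 -0.4  1.2] grip 43.6 F [0.3 1.8 5.1] q [ 0.37  0.52  1.48 -0.02  1.13  0.98]
[ 0.19692677  0.07209268 -0.00645362]
```

Request:
send_rows --commands '[[[0.001,0,0,0,0.0918]]]'

```text
time: 16.2
tool_pos: [515.3, 277.0, 108.3]
tcp_rot: [0.025, 1.549, -0.572]
contact_force: [0.6, 0.7, -0.3]
grip_width: 46.6
```

```bash
python3 - <<'E'
from h import *
while monitor.get_obs()['grip_width']<86: c=optics.capture('wrist')
o,c=avg(2); go([516.3,276.1,108.5],o=o); print(o['moment'])
E
```

```text
t 16.85 tcp [515.5 277.1 107.7] yawz -34.2 xaxis [ 0.0189 -0.0118 -0.9998] d tool [-0.8 -0.4  1.2] grip 91.3 F [0.1 0.  0.4] q [ 0.37  0.52  1.48 -0.02  1.13  0.98]
[-0.08557033  0.10215963  0.02008806]
```

Request:
send_rows --commands '[[[-0.01,0,0,0,0.0918],[-0.015,0,0,0,0.0918],[-0.02,0,0,0,0.0918],[-0.02,0,0,0,0.0918],[-0.02,0,0,0,0.0918],[-0.01,0,0,0,0.0918]]]'

```text
time: 17.35
tool_pos: [511.9, 277.5, 206.8]
tcp_rot: [-0.237, 1.552, -0.835]
contact_force: [-0.1, 0.2, 0.0]
grip_width: 91.7
```

```bash
python3 - <<'E'
from h import *
o,c=avg(2); d,a=go([516.3,276.1,200],o=o); cv2.imwrite('pics/w14.png',c['color'])
s=optics.capture('scene')['color']; cv2.imwrite('pics/s14.png',cv2.resize(s[110:220,290:430],None,fx=5,fy=5,interpolation=cv2.INTER_CUBIC))
go(tcpfor([516.3,276.7,200],a,[0,72.6,0]))
E
```

```text
t 17.45 tcp [512.4 277.8 207.4] yawz -34.2 xaxis [ 0.0142 -0.0136 -0.9998] d tool [7.5 0.8 4. ] grip 92.1 F [0.7 0.1 0.7] q [ 0.38  0.43  1.34 -0.02  1.36  0.98]
t 17.50 tcp [511.5 277.3 204.6] yawz -34.2 xaxis [ 0.0115 -0.0148 -0.9998] d tool [  5.1 -70.3   4.3] grip 91.9 F [-0.3  0.4 -1. ] q [ 0.38  0.44  1.34 -0.02  1.36  0.98]
```

View pics/s14.png

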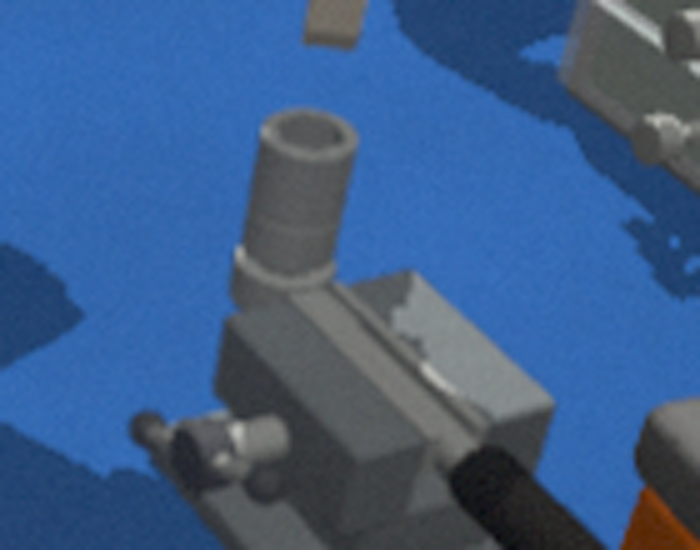

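Request:
send_rows --commands '[[[0,-0.03,0.002,0,0.0918],[0,-0.03,0.001,0,0.0918],[0,-0.008,0,0,0.0918],[0,0,0,0,0.0918]]]'

```text
time: 17.83
tool_pos: [472.1, 217.6, 200.2]
tcp_rot: [-0.739, 1.553, -1.335]
contact_force: [0.2, 0.5, 0.4]
grip_width: 91.7
```

```bash
python3 - <<'E'
from h import *
import pickle
o,c=avg(6); go(o['tool_pos'],o=o); cv2.imwrite('pics/w15.png',c['color']); pickle.dump((o,c),open('w15.pkl','wb'))
s=optics.capture('scene'); pickle.dump(s,open('s15.pkl','wb'))
cv2.imwrite('pics/s15.png',cv2.resize(s['color'][120:180,325:375],None,fx=10,fy=10,interpolation=cv2.INTER_CUBIC))
_,T=cam('scene',None,s)
print('scene pred top/ring', ((proj([[516.3,276.7,176],[516.3,276.7,179]],s,T)-[325,120]+.5)*10-.5).round(1))
_,T=cam('wrist',o,c); p=proj([[516.3,276.7,176]],c,T)[0]; print(p)
x,y=p.astype(int);y0=max(0,y-60); cr=c['color'][y0:y+60,x-70:x+70]; print(x-70,y0)
cv2.imwrite('pics/w15z.png',cv2.resize(cr,None,fx=5,fy=5,interpolation=cv2.INTER_CUBIC))
E
```

```text
t 18.13 tcp [473.6 219.1 200.5] yawz -34.0 xaxis [ 0.006  -0.016  -0.9999] d tool [0. 0. 0.] grip 92.0 F [-0.2 -0.4  0.1] q [ 0.3   0.33  1.51 -0.02  1.3   0.9 ]
scene pred top/ring [[268.5 172.1]
 [270.7 160.7]]
[263.01876955  98.52734119]
193 38
```

View pics/w15z.png

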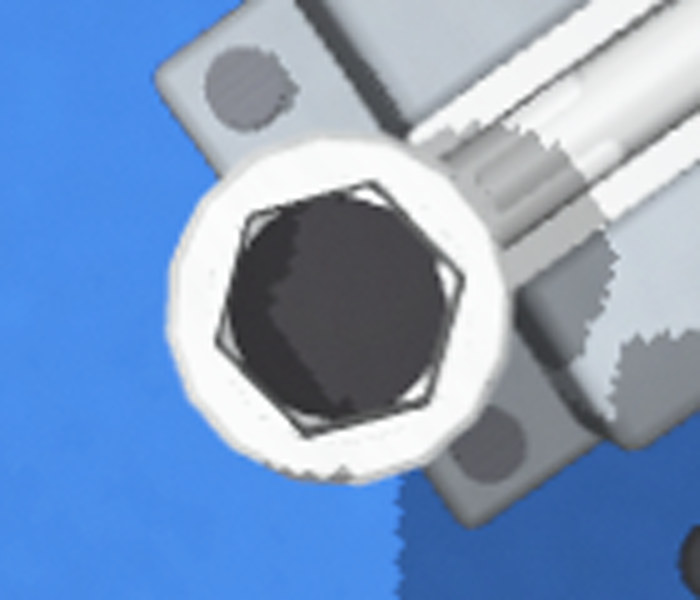

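View pics/s15.png

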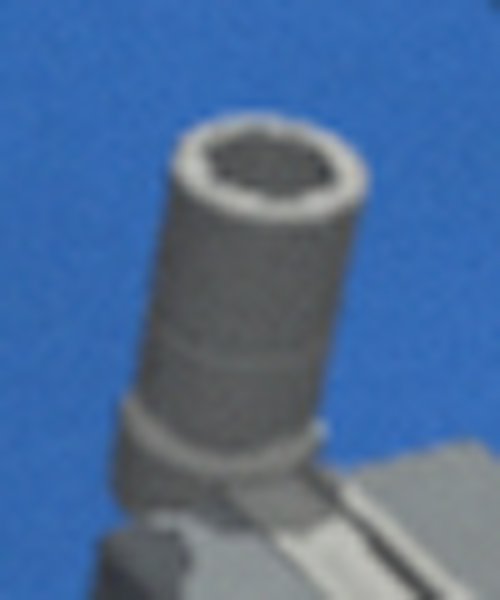

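```bash
python3 - <<'E'
from h import *
import pickle
from scipy.optimize import least_squares
o,c=pickle.load(open('w15.pkl','rb')); s=pickle.load(open('s15.pkl','rb'))
_,Tw=cam('wrist',o,c); _,Ts=cam('scene',None,s)
w=(np.array([[338,310.]])+.5)/5-.5+[193,38]
sc=(np.array([[271,167.5]])+.5)/10-.5+[325,120]
def ray(p,c,T):
    n=undist(p,c['camera_matrix'],c['k1'])[0]; d=T[:3,:3]@np.r_[n,1]; return T[:3,3],d/np.linalg.norm(d)
def tri(r1,r2):
    A=np.c_[r1[1],-r2[1]]; t=np.linalg.lstsq(A,r2[0]-r1[0],rcond=None)[0]; a=r1[0]+t[0]*r1[1]; b=r2[0]+t[1]*r2[1]; return (a+b)/2,np.linalg.norm(a-b)
print('socket top now',tri(ray(w,c,Tw),ray(sc,s,Ts)))
print('wrist plane176',plane(w,c,Tw,176))
# same measurement pair on drive tip beforehand
o1,c1=pickle.load(open('w1.pkl','rb')); o1['tool_pos']=np.array([516.9,203.25,158.75]); _,T1=cam('wrist',o1,c1)
wt=(np.array([[351,304.]])+.5)/5-.5+[188,35]
s0=cv2.imread('pics/scene0.png')
cv2.imwrite('pics/tip.png',cv2.resize(s0[145:175,330:365],None,fx=16,fy=16,interpolation=cv2.INTER_CUBIC))
print('pred tip in tip.png',((proj([[516.3,276.7,136]],s,Ts)-[330,145]+.5)*16-.5))
# rail check of scene bias
print('rail pred',proj([[502.6,-254.2,76]],s,Ts))
t=optics.capture('top'); _,Tt_=cam('top',None,t); print('top pred',proj([[516.3,276.7,176]],t,Tt_))
cv2.imwrite('pics/t16.png',cv2.resize(t['color'][195:265,100:190],None,fx=7,fy=7,interpolation=cv2.INTER_CUBIC))
cv2.imwrite('pics/tfull.png',t['color'])
E
```

```text
socket top now (array([514.81210296, 277.57497513, 176.28050365]), np.float64(1.0832210720835984))
wrist plane176 [[514.48480473 277.13889732 176.        ]]
pred tip in tip.png [[303.63390408 113.36060525]]
rail pred [[117.6821554  220.59508268]]
top pred [[133.2995775  231.77550545]]
```

View pics/tip.png

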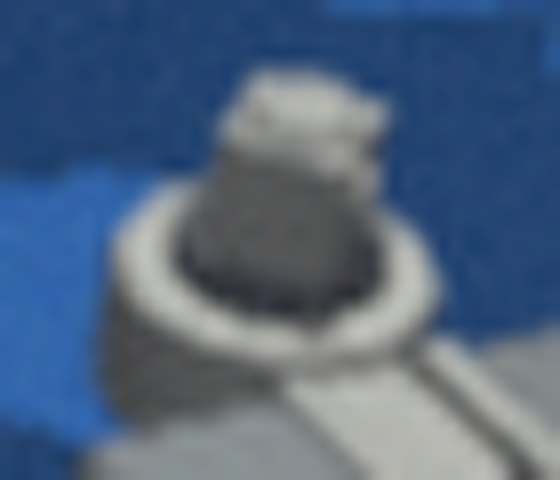

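View pics/tfull.png

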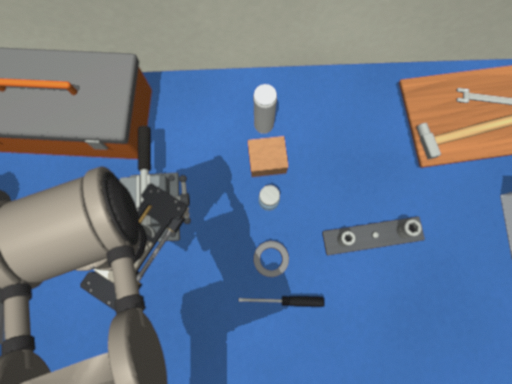

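Checks agree that it is seated: triangulated socket top z = 176.3 (176 expected), the fingers are clear, and the other sockets and bench items are unmoved. Handing in.

```bash
python3 - <<'E'
from plant import monitor, close_job
o=monitor.get_obs(); print(o['time'],o['contact_force'],o['grip_width'],abs(o['dq']).max())
print(close_job())
E
```

```text
18.2333 [ 0.7264149  -0.72621595 -0.0359778 ] 91.69623959579897 0.0047135289816799715
the job is handed in; nothing more can be done
None
```

The large socket is on the ratchet's square drive, pushed down to the shoulder and released, and I handed the job in at 18.2 s. No verdict was reported.

**What I did:** I lifted the largest socket off the middle post and carried it to the vise. I set it on the square's corners and turned it about 30° under light pressure until it slipped over. Then I pushed it past the ball to a hard stop with peaks of about 15–20 N by the wrist reading, released it and backed off.

**Checks that agree it is seated:**
- **Travel:** it went down 19.9 mm from the square's corners to the stop, against about 20 mm expected. Two more small pushes did not move it.
- **Height:** two camera views put its top at z = 176.3 mm, against 176 mm when seated.
- **Click:** I could not see the ball. The sign I have is a brief downward pull about 1 mm above the stop.
- **At hand-in:** the fingers were open and clear, the wrist force was about zero, and the other sockets and bench items looked unmoved in the last top picture.

**What failed or disagreed:**
- **First grip:** it closed on air above the socket, because the visible fingertips sit about 38 mm behind the stated tool point. I corrected for that on the second try.
- **Tool tilt:** it drifted up to about 2° during the moves and could not be commanded back.
- **Socket position:** the last camera fix put the socket's top about 1.5 mm in x (0.9 mm in y) from the measured drive axis, which is within the 2 mm calibration.

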